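# Pack the carrying case and shoot its bolt

### The arm

A 6-joint arm with a two-finger parallel gripper is mounted at the origin on the work surface. World frame = base frame: x ahead of the robot, y to its left, z up, the work surface at z = 0. Lengths are in m, angles in rad, forces in N, time in s.
With the tool pointing down it reaches from about 0.375 to 0.9 m from the base axis. Payload 3.1 kg.
Tool frame: the origin (TCP) lies between the finger pads; the fingertips stand 17 mm ahead of it and the grasp point (between the pads) lies 2 mm behind it; z points along the fingers, y is the line along which they close (so a half turn about z gives the same grasp; the last joint's range is limited). The gripper opens to 85 mm and grips with 20 to 120 N. Pads are 22 mm wide; open, the fingers measure 114 mm over their backs; the gripper's body (76 mm by 85 mm) begins 54 mm behind the grasp point. The pads swing forward as they close: fully open they stand 13 mm farther back than shut.
Start: joints at [1, 0.527, 1.433, -0, 1.181, -0.178], TCP at [0.239, 0.578, 0.215] pointing down, gripper open.
Joint ranges: [-3.08, 3.08], [-0.75, 2.2], [0.22, 2.44], [-1.43, 4.57], [0, 2.65], [-2.85, 2.85]. Speed limits (rad/s): [2.79, 2.79, 3.14, 3.14, 3.14, 3.14].

### API

Orientations are given as a unit quaternion [x, y, z, w].
In Python, from station import sense, vision, order gives the robot as it stands.
- The arm moves only by the shell command python3 -m crank 'ROWS' [OPENING] [FORCE]. ROWS is JSON, a list of rows, each an object with "dp": the shift along the world's x, y, z in units of 30 mm (1.0 is 30 mm), a list of three; "angular": the turn, a rotation vector about the world's x, y, z in degrees, a list of three. In form: [{"dp": [dx, dy, dz], "angular": [ax, ay, az]}, ...]. A call has 1 to 20 rows; each row shifts and turns the commanded pose from where the row before left it; what a row does not reach is not made up. A row lasts 1/10 s, in which the tool goes at most 50 mm and 8.59 degrees, less where a joint would pass 70% of its speed; a pose out of reach is approached as far as the arm can. A call is refused whole if a number of a shift passes 1 or a number of a turn 8.59, either way. A call with a gripper value outside its range is refused whole. OPENING is the closure, from 0 (fully open) to 1 (shut), set as the call begins (- or left out, the last holds). The fingers move at their own pace and stop on an object; FORCE is the grip in N (left out, the last holds). Time passes only in rows, so rows that do not move let the fingers close. It gives the time, the measured TCP pose, the force, the opening and the grip force at its end, in the units of the state.
- sense(): the state, without advancing time (a new reading comes with each control period).
- vision.snapshot(name): name is "side" or "top" or "wrist"; returns a dict with "image" (480x640x3 uint8, blue, green, red), "range_z" (480x640 float32, m along the optical axis (not along the pixel's ray), 0 where there is no reading), "mtx" (3x3 intrinsics, pixels), "pose" (4x4, takes a point from camera to world coordinates); the wrist camera has in their place "mount" (4x4, takes a point from camera to tool coordinates, whose origin is the TCP and whose axes are the flange's). Camera axes: x right, y down, z forward; pixel columns grow to the right and rows downward; lengths in m; the calibration is good to about 2 mm. A picture is of the moment at which its call begins: read the wrist's pose just before it.
- order.sign_off(): hands the job in; it is judged then, once.
The state is a dict: "t": time; "q": joint angles; "qd": joint speeds; "tau": joint torques, N m; "tcp_pos": TCP position; "tool_rot": TCP orientation; "force": force on the tool from outside, world axes, zero at the start; "ft_torque": the same for the moment, N m; "finger_gap": opening from 0.0 (shut) to 1.0 (fully open); "gripper_force": force on a finger pad.
Only numpy, scipy, OpenCV 4.12 (cv2) and the standard library are available. Lean on these libraries where they do the work, as an engineer would, in place of code of your own. Each camera call takes 0.05 s, during which the arm holds its last target. There are 200 camera calls.

### The job

Pack the green-capped culture flask and the white temperature logger in the open blue carrying case, each lying flat in a bay of its own (either bay), set down rather than dropped. Then lower the lid gently until it is fully shut, and push its bolt across until the tip has gone right through the keeper and the bolt is against its stop. Leave the red-capped flask and everything else on the bench where it is.

Things in the scene. Friction and masses are not known exactly. Their poses are not given: they have to be found in the camera images.
- flask: The flask to pack: flat culture flask of clear plastic, lying on its broad side, green (teal) screw cap, white label on top; 110 long (x) x 50 wide (y) x 24 mm thick, 60 g. Origin: underside, middle of the 110 mm length; +x points to the cap. The 70 mm long, 50 mm wide flat-sided body spans x = -55 to +15 mm (its middle is at x = -20 mm), then shoulder and neck, cap 23 mm in diameter from +34 to +55 mm.
- red_flask: Bystander: the same kind of flask with a red cap, same size and origin. Stays on the bench.
- logger: The temperature logger to pack: white hand-held box with a dark display and two round buttons, 100 long (x) x 46 wide (y) x 24 mm thick, 90 g, lying display up. Origin: centre of its underside.
- case: Blue carrying case standing firmly on the bench (it cannot be shifted); 170 deep (x) x 228 wide (y) x 55 mm high without the lid, walls and floor 6 mm thick. Origin: centre of its underside, +x points to the hinge side, away from the robot. A rib 5 mm thick and 14 mm high, running along x, divides the floor into two equal bays, each 158 mm (x) x 105 mm (y).
- bay_left (a point): Centre of the floor of the bay on the case's +y side; axes as the case's; 6 mm above the bench.
- bay_right (a point): Centre of the floor of the bay on the case's -y side; axes as the case's; 6 mm above the bench.
- lid (a joint): Angle of the lid, rad: 0 shut, 1.6 to 1.75 at the start (upright, leaning slightly away from the robot), 1.8 fully open. A stiff friction hinge holds the lid wherever it is left; 1 to 4 N at its free edge moves it.
- lid_hinge (a point): Middle of the hinge line, 55.5 mm above the bench on the case's far (+x) rim; fixed to the lid and turning with it: y along the hinge line; -x points from the hinge to the lid's free edge, z out of its outer face (up when shut).
- lid_lip (a point): Middle of the lid's free edge, at its outer face; 182 mm from the hinge. Lid plate 226 mm wide (y), 8 mm thick; shut, it overhangs the case's front wall by 12 mm. Axes as lid_hinge. On the outer face are the steel bolt (150 x 30 mm back plate from y = -40 to +110 mm, its middle line 155 mm from the hinge) and a carrying handle 75 mm from the hinge (y = -55 to +55 mm, 38 mm high); the outer face near the free edge is bare from y = -113 to -40 mm.
- bolt (a joint): Throw of the bolt, m: 0 drawn back, 0.042 at its stop; 0 to 0.012 at the start. It slides to the lid's +y side, stays where it is left, and needs about 2 N. With the lid shut the rod enters the keeper from 0.016 on and comes out of its far face from 0.034; unless the lid is down the rod misses the keeper or butts on it.
- bolt_knob (a point): Centre of the top of the bolt's black upright knob, 14 mm in diameter, top 42 mm above the rod's middle (52 mm above the lid's outer face); the round knob itself is the upper 22 mm, a 10 mm stem below it. Moves with the bolt; axes as the lid's, so +y is the way to push. Steel guide staples round the rod, 18 mm above the lid's outer face, stand on either side of the knob along y; the nearest is 21 mm towards -y from the drawn-back knob's centre.
- bolt_tip (a point): Tip of the rod (10 mm in diameter, 140 mm long, round end), on its middle line.
- keeper: Steel keeper on the case's +y end wall, beside the shut lid: block 28 mm wide (x) with a 14 x 14 mm square eye through it along y, 18 mm thick. Origin: middle of the eye, 73.5 mm above the bench; axes as the case's. The bolt's tip is 17 mm beyond the origin (y) at its stop; the keeper's top is 84.5 mm above the bench.
- tube_rack: Bystander: green tube rack with capped tubes, 100 x 200 mm, 119 mm high. Origin: centre of its underside.
- tip_box: Bystander: pink-lidded pipette-tip box, 87 x 127 x 61 mm. Origin: centre of its underside.
- reagent: Bystander: brown bottle, 72 mm in diameter, 160 mm high. Origin: centre of its underside.
- pipette: Bystander: white and blue pipette lying down, about 265 mm long (x), 24 mm high. Origin: underside, near its middle.
- beaker: Bystander: glass beaker, 76 mm in diameter, 90 mm high. Origin: centre of its underside.
- slide_box: Bystander: purple slide box, 85 x 100 x 35 mm. Origin: centre of its underside.
- timer: Bystander: black bench timer, 65 x 70 x 22 mm. Origin: centre of its underside.
Mind the look-alikes: they are no part of the job. Leave any orange or pink look-alike of the logger alone.

How it is judged:
On the way, in this order (a step that is already met when the one before it is completed fails the run):
1. the green-capped flask and the logger lie flat, each in its own bay, let go ((((x of flask in the frame of bay_left between -0.035 and 0.035 m and y of flask in the frame of bay_left between -0.035 and 0.035 m and z of flask in the frame of bay_left between -0.006 and 0.006 m and angle between flask's own z axis and vertical below 0.12 rad) and (x of logger in the frame of bay_right between -0.035 and 0.035 m and y of logger in the frame of bay_right between -0.035 and 0.035 m and z of logger in the frame of bay_right between -0.006 and 0.006 m and angle between logger's own z axis and vertical below 0.12 rad)) or ((x of flask in the frame of bay_right between -0.035 and 0.035 m and y of flask in the frame of bay_right between -0.035 and 0.035 m and z of flask in the frame of bay_right between -0.006 and 0.006 m and angle between flask's own z axis and vertical below 0.12 rad) and (x of logger in the frame of bay_left between -0.035 and 0.035 m and y of logger in the frame of bay_left between -0.035 and 0.035 m and z of logger in the frame of bay_left between -0.006 and 0.006 m and angle between logger's own z axis and vertical below 0.12 rad))) and linear speed of each of flask, logger below 0.02 m/s and contact force between each of flask, logger and the fingers below 0.05 N), for 0.2 s.
2. the lid is shut over them ((((x of flask in the frame of bay_left between -0.035 and 0.035 m and y of flask in the frame of bay_left between -0.035 and 0.035 m and z of flask in the frame of bay_left between -0.006 and 0.006 m and angle between flask's own z axis and vertical below 0.12 rad) and (x of logger in the frame of bay_right between -0.035 and 0.035 m and y of logger in the frame of bay_right between -0.035 and 0.035 m and z of logger in the frame of bay_right between -0.006 and 0.006 m and angle between logger's own z axis and vertical below 0.12 rad)) or ((x of flask in the frame of bay_right between -0.035 and 0.035 m and y of flask in the frame of bay_right between -0.035 and 0.035 m and z of flask in the frame of bay_right between -0.006 and 0.006 m and angle between flask's own z axis and vertical below 0.12 rad) and (x of logger in the frame of bay_left between -0.035 and 0.035 m and y of logger in the frame of bay_left between -0.035 and 0.035 m and z of logger in the frame of bay_left between -0.006 and 0.006 m and angle between logger's own z axis and vertical below 0.12 rad))) and value of joint lid below 0.02 rad), for 0.2 s.
3. with the lid shut, the bolt has gone right through the keeper to its stop (all of step 2 and y of bolt_tip in the frame of keeper above 0.014 m and x of bolt_tip in the frame of keeper between -0.006 and 0.006 m and z of bolt_tip in the frame of keeper between -0.006 and 0.006 m), for 0.2 s.
At the end, for the whole second after the job is handed in: Flask and logger lie flat and at rest, one in each bay (within 35 mm of its centre each way, 6 mm of its floor, 0.12 rad); lid under 0.02 rad; bolt tip at least 14 mm beyond the middle of the keeper's eye (stop: 17 mm); every bystander within 30 mm of its start (all of step 3 and linear speed of each of flask, logger below 0.02 m/s and distance of each of red_flask, tube_rack, tip_box, reagent, pipette, beaker, slide_box, timer from where it was at the start of the episode below 0.03 m); the robot touches nothing.
It fails at once if the flask is dropped or flung (it moves faster than 0.6 m/s while not held) (linear speed of flask above 0.6 m/s and contact force between flask and the fingers below 0.05 N).
It fails at once if the logger is dropped or flung (it moves faster than 0.6 m/s while not held) (linear speed of logger above 0.6 m/s and contact force between logger and the fingers below 0.05 N).
It fails at once if the lid is slammed (it comes down faster than 3 rad/s in its last 0.25 rad) (value of joint lid below 0.25 rad and velocity of joint lid below -3 rad/s).
It fails at once if a bystander is moved more than 30 mm or tipped over (distance of any of red_flask, tube_rack, tip_box, reagent, pipette, beaker, slide_box, timer from where it was at the start of the episode above 0.03 m or angle between any of red_flask, tube_rack, tip_box, reagent, pipette, beaker, slide_box, timer's own z axis and vertical above 0.4 rad).
It also fails if it takes over 72 s, if anything falls off the work surface, if the arm or the gripper's body presses on something with over 40 N, if the wrist force passes 120 N, or if a joint passes its speed limit or range.

## Working session

There is one attempt and no reset: what is moved stays moved. The work goes in short steps, Python scripts to look and compute and a shell command to move; the robot and the scene stay as the last step left them, time stands still between calls to the robot, and variables do not carry over. Pictures are saved under pics/ and viewed, at most 10 in all, crops included, and the job is handed in when it is done.

```bash
mkdir -p pics; ls
cat > h.py <<'E'
import numpy as np, cv2
from station import sense, vision, order
from scipy.spatial.transform import Rotation as R
def snap(n):
    s=sense(); d=vision.snapshot(n)
    if 'pose' not in d:
        T=np.eye(4); T[:3,:3]=R.from_quat(s['tool_rot']).as_matrix(); T[:3,3]=s['tcp_pos']
        d['pose']=T@d['mount']
    return d
def cloud(d):
    v,u=np.mgrid[:480,:640]; z=d['range_z']; K=d['mtx']
    p=np.stack([(u-K[0,2])/K[0,0]*z,(v-K[1,2])/K[1,1]*z,z],-1)
    return p@d['pose'][:3,:3].T+d['pose'][:3,3]
def ray(d,uv,h):
    K=d['mtx']; r=d['pose'][:3,:3]@np.array([(uv[0]-K[0,2])/K[0,0],(uv[1]-K[1,2])/K[1,1],1]); o=d['pose'][:3,3]
    return o+r*(h-o[2])/r[2]
E
python3 - <<'E'
from h import *
for n in('top','side'):
    d=snap(n); cv2.imwrite(f'pics/{n}0.png',d['image']); np.savez(f'{n}0.npz',**d); print(d['pose'],d['mtx'])
print(sense())
E
```

```text
pics
[[-0.01077883 -0.99138115  0.13056504  0.26099389]
 [-0.99981654  0.01275275  0.01429158  0.04859331]
 [-0.01583347 -0.13038704 -0.99133673  1.68582039]
 [ 0.          0.          0.          1.        ]] [[534.67238441   0.         317.993858  ]
 [  0.         534.67238441 250.52775669]
 [  0.           0.           1.        ]]
[[ 0.98385917 -0.1379994   0.11391793  0.30682161]
 [-0.17890178 -0.74464895  0.64303351 -0.9525661 ]
 [-0.00390937 -0.65303454 -0.75731803  1.26497051]
 [ 0.          0.          0.          1.        ]] [[524.84636149   0.         310.46734775]
 [  0.         524.84636149 234.29756915]
 [  0.           0.           1.        ]]
{'t': 0.1, 'q': array([ 1.00049924e+00,  5.28410488e-01,  1.43377015e+00,  3.84967960e-05,
        1.18140821e+00, -1.78486675e-01]), 'qd': array([-2.52261393e-03, -2.33778573e-03, -1.56030351e-03, -6.70825822e-05,
       -6.86855086e-04, -7.57683310e-04]), 'tau': array([ 2.28166837e-04, -4.43305171e+01, -1.78588164e+01, -1.56566448e-04,
        3.84471830e-03, -1.33411848e-05]), 'tcp_pos': array([0.23824883, 0.57707938, 0.21440988]), 'tool_rot': array([ 1.94661595e-01,  9.80869954e-01, -9.22449554e-04, -3.81577914e-04]), 'force': array([-0.05459787,  0.82984095, -0.35243002]), 'ft_torque': array([ 0.00152849,  0.01485133, -0.00879254]), 'gripper_force': 0.0, 'finger_gap': 1.0014390599605234}
```

View pics/top0.png

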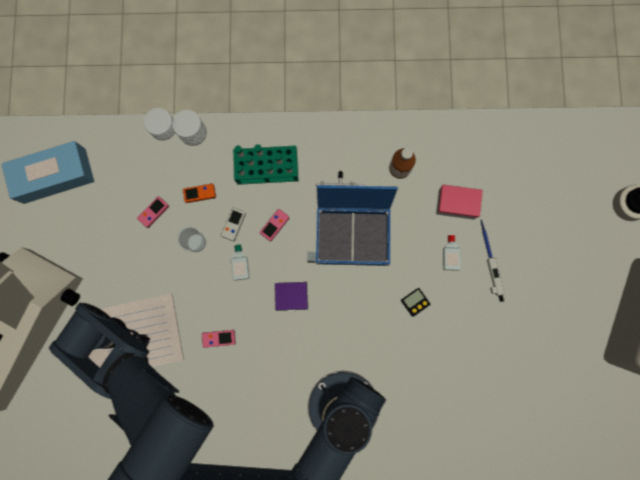

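View pics/side0.png

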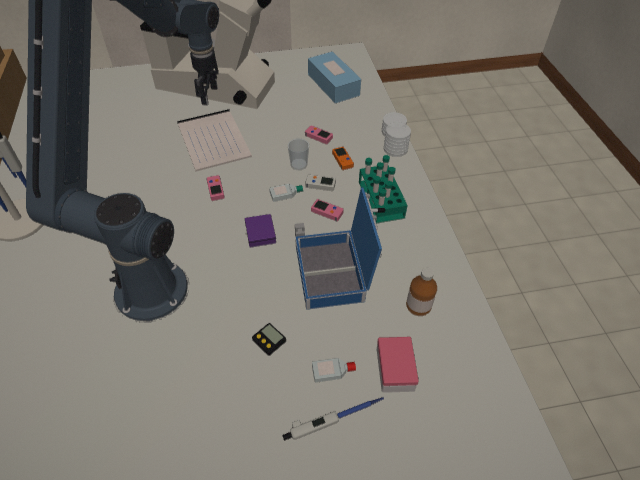

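The top view shows the green-capped flask at (239,264) with its cap towards +x, and the white logger at (233,224). The case is at (353,237) with its lid up, the red flask at (452,257) and the beaker at (195,240). The side view agrees.

Run:
```python
from h import *
d=dict(np.load('top0.npz')); im=d['image']; P=cloud(d); hsv=cv2.cvtColor(im,cv2.COLOR_BGR2HSV)
def obj(u0,u1,v0,v1,zlo,zhi,name):
    m=np.zeros((480,640),bool); m[v0:v1,u0:u1]=1
    m&=(P[...,2]>zlo)&(P[...,2]<zhi)
    q=P[m][:,:2].astype(np.float32); print(name,len(q),np.round(cv2.minAreaRect(q),4) if 0 else cv2.minAreaRect(q),np.round(P[m].mean(0),4))
obj(215,252,200,243,.010,.04,'logger'); obj(224,254,240,286,.010,.04,'flask')
obj(175,212,222,255,.03,.12,'beaker');obj(300,400,200,270,.045,.06,'rim')
for n,(u0,u1,v0,v1),h in(('cap',(228,250,240,256),.012),):
    s=hsv[v0:v1,u0:u1]; m=(s[...,1]>110)&(abs(s[...,0].astype(int)-80)<20)
    vv,uu=np.nonzero(m); c=(uu.mean()+u0,vv.mean()+v0); print(n,c,len(uu),ray(d,c,h))
m=(abs(hsv[...,0].astype(int)-108)<10)&(hsv[...,1]>120); 
vv,uu=np.nonzero(m[180:272,305:402]); print('blue ext',uu.min()+305,uu.max()+305,vv.min()+180,vv.max()+180)
lid=P[180:212,312:400][m[180:212,312:400]]; print('lid z max',lid[:,2].max(), np.percentile(lid,[2,50,98],axis=0))
a=cv2.resize(im[195:292,215:400],None,fx=4.3,fy=4.3,interpolation=cv2.INTER_CUBIC); cv2.imwrite('pics/c.png',a)
```

```text
logger 469 ((0.5768888592720032, 0.3517940044403076), (0.09848199784755707, 0.1048872321844101), 48.061065673828125) [0.5691 0.3435 0.022 ]
flask 471 ((0.4517866373062134, 0.32057300209999084), (0.0797358900308609, 0.12151667475700378), 77.75578308105469) [0.4403 0.3219 0.0221]
beaker 337 ((0.5136833190917969, 0.46328380703926086), (0.07350404560565948, 0.07465779036283493), 4.704388618469238) [0.5172 0.4687 0.0684]
rim 681 ((0.5224990248680115, -0.024379074573516846), (0.24898621439933777, 0.17404107749462128), 87.97978973388672) [ 0.5242 -0.0334  0.053 ]
cap (np.float64(237.8), np.float64(247.6)) 30 [0.49406795 0.32667103 0.012     ]
blue ext 316 396 186 263
lid z max 1.6858203938303657 [[ 0.6011065  -0.1430605   0.04832888]
 [ 0.61737719 -0.03766484  0.15191697]
 [ 0.63131614  0.06481723  0.23686923]]
```

View pics/c.png

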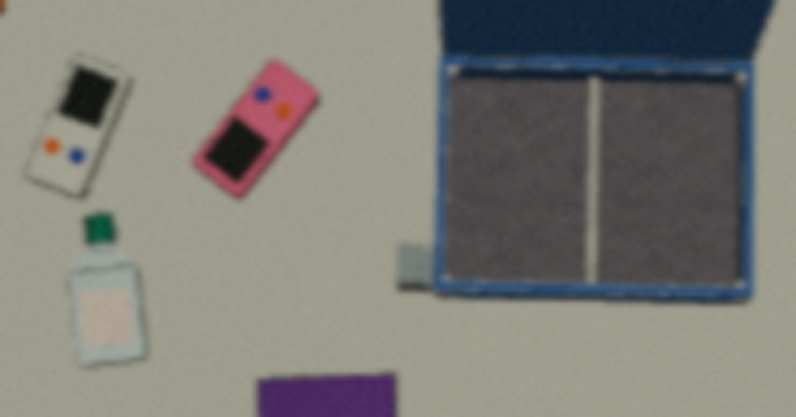

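The crop shows the logger's corners at (78,52), (133,78), (85,197), (25,172) and the flask's body at (70,272), (138,266), (146,358), (82,366). The case's rim corners are at (437,58), (752,60), (748,298), (436,295), with the rib from (594,78) to (591,282) and the keeper at (415,267).

Run:
```python
from h import *
d=dict(np.load('top0.npz'))
def c(L,h): return np.array([ray(d,((x+.5)/4.3-.5+215,(y+.5)/4.3-.5+195),h)[:2] for x,y in L])
for n,L,h in(('log',[(78,52),(133,78),(85,197),(25,172)],.022),('flask',[(70,272),(138,266),(146,358),(82,366)],.022),('cap',[(100,229)],.015),('rim',[(437,58),(752,60),(748,298),(436,295)],.055),('rib',[(594,78),(591,282)],.02),('keeper',[(415,267)],.0845)):
    p=c(L,h); print(n,p.mean(0).round(4),p.round(4).tolist())
    if len(p)==4: 
        a=(p[0]+p[1]-p[2]-p[3])/2; b=(p[0]+p[3]-p[1]-p[2])/2; print(np.linalg.norm(a),np.degrees(np.arctan2(a[1],a[0])),np.linalg.norm(b),np.degrees(np.arctan2(-b[0],b[1])))
```

```text
log [0.5697 0.34  ] [[0.6242, 0.3423], [0.6041, 0.3013], [0.5157, 0.336], [0.5348, 0.3804]]
0.0960720038853698 -22.2746660598307 0.046970167091447225 -24.747800151883613
flask [0.4282 0.3177] [[0.4604, 0.3465], [0.4642, 0.2967], [0.3968, 0.2904], [0.3915, 0.337]]
0.06860451985011884 6.586749507412862 0.0483745845825562 5.365785005612181
cap [0.4928 0.3259] [[0.4928, 0.3259]]
rim [ 0.5203 -0.035 ] [[0.6089, 0.0761], [0.6042, -0.1511], [0.4317, -0.1434], [0.4366, 0.0786]]
0.1724892570783594 -1.69484659039071 0.22470357120539836 -1.2248154724698328
rib [ 0.5241 -0.0363] [[0.5997, -0.0389], [0.4485, -0.0338]]
keeper [0.4534 0.0926] [[0.4534, 0.0926]]
```

```bash
python3 -m crank '[{"dp":[0.79,-0.565,0],"angular":[0,0,0]},{"dp":[0.79,-0.565,0],"angular":[0,0,0]},{"dp":[0.79,-0.565,0],"angular":[0,0,0]},{"dp":[0.79,-0.565,0],"angular":[0,0,0]},{"dp":[0.79,-0.565,0],"angular":[0,0,0]},{"dp":[0.79,-0.565,0],"angular":[0,0,0]},{"dp":[0.79,-0.565,0],"angular":[0,0,0]},{"dp":[0.79,-0.565,0],"angular":[0,0,0]},{"dp":[0.79,-0.565,0],"angular":[0,0,0]},{"dp":[0.79,-0.565,0],"angular":[0,0,0]},{"dp":[0.79,-0.565,0],"angular":[0,0,0]},{"dp":[0.79,-0.565,0],"angular":[0,0,0]},{"dp":[0.79,-0.565,0],"angular":[0,0,0]},{"dp":[0.79,-0.565,0],"angular":[0,0,0]},{"dp":[0,0,0],"angular":[0,0,0]},{"dp":[0,0,0],"angular":[0,0,0]},{"dp":[0,0,0],"angular":[0,0,0]}]' 0 30
python3 - <<'E'
from h import *
d=snap('wrist'); cv2.imwrite('pics/w1.png',d['image']); np.savez('w1.npz',**d)
s=sense(); print(s['tcp_pos'],s['tool_rot']); print(d['mount'].round(4))
E
```

```text
t: 1.8
tcp_pos: [0.5692, 0.3407, 0.2148]
tool_rot: [0.194, 0.981, -0.0, -0.001]
force: [0.7, -0.4, -0.2]
finger_gap: 1.001
gripper_force: 0.0
[0.5691448  0.34098548 0.21505913] [ 1.94092908e-01  9.80982941e-01 -1.92849101e-04 -6.13021278e-04]
[[ 1.000e-04 -9.537e-01 -3.008e-01  7.620e-02]
 [ 1.000e+00 -0.000e+00  4.000e-04 -1.000e-03]
 [-4.000e-04 -3.008e-01  9.537e-01 -1.584e-01]
 [ 0.000e+00  0.000e+00  0.000e+00  1.000e+00]]
```

View pics/w1.png

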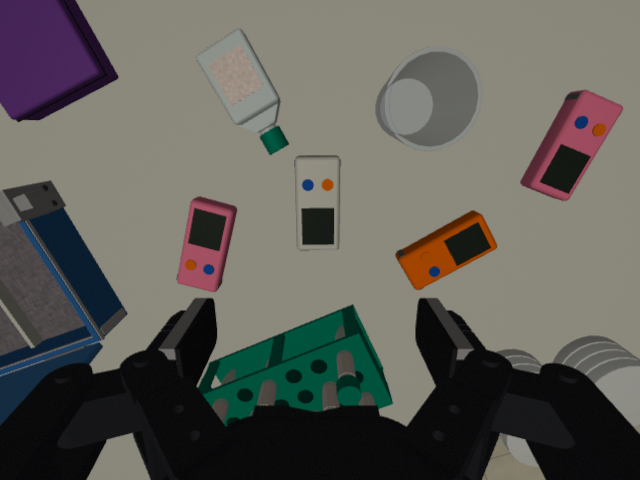

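The wrist view shows the white logger upright in the image at u 296–340, v 156–250, aligned with the gripper. The flask is at (240,85) with its cap at (274,139). The pads stand clear on either side, and the rack's corner is at the lower centre.

Run:
```python
from h import *
d=dict(np.load('w1.npz'));P=cloud(d)
for n,(u0,u1,v0,v1) in(('log',(288,346,150,256)),('flask',(190,285,22,132))):
    m=np.zeros((480,640),bool);m[v0:v1,u0:u1]=1; m&=(P[...,2]>.019)&(P[...,2]<.03)
    r=cv2.minAreaRect(P[m][:,:2].astype(np.float32)); print(n,m.sum(),P[m].mean(0),r)
for uv in((296,158),(340,158),(296,248),(340,248)): print(ray(d,uv,.023)[:2])
for uv in((239,30),(198,58),(243,124),(279,100),(274,139)): print('f',ray(d,uv,.022)[:2])
```

```text
log 4106 [0.56711181 0.3421524  0.02364164] ((0.5695430040359497, 0.34107455611228943), (0.04646655544638634, 0.09869152307510376), 67.80419921875)
flask 4959 [0.43425028 0.31902731 0.02356131] ((0.4408751428127289, 0.31909701228141785), (0.09429000318050385, 0.05006634071469307), 6.478313446044922)
[0.5176045  0.33967773]
[0.5343184  0.38021415]
[0.60486455 0.30192888]
[0.62295997 0.34583169]
f [0.3944433  0.33693255]
f [0.40050289 0.29193672]
f [0.46836533 0.30483329]
f [0.46186332 0.34609286]
f [0.49262322 0.32685218]
```

```bash
python3 -m crank '[{"dp":[0,0,-0.8],"angular":[0,0,0]},{"dp":[0,0,-0.9],"angular":[0,0,0]},{"dp":[0,0,-0.9],"angular":[0,0,0]},{"dp":[0,0,-0.9],"angular":[0,0,0]},{"dp":[0,0,-0.9],"angular":[0,0,0]},{"dp":[0,0,-0.9],"angular":[0,0,0]},{"dp":[0,0,-0.7],"angular":[0,0,0]},{"dp":[0,0,-0.45],"angular":[0,0,0]},{"dp":[0,0,0],"angular":[0,0,0]},{"dp":[0,0,0],"angular":[0,0,0]},{"dp":[0,0,0],"angular":[0,0,0]}]' 0 40
python3 -m crank '[{"dp":[0,0,0],"angular":[0,0,0]},{"dp":[0,0,0],"angular":[0,0,0]},{"dp":[0,0,0],"angular":[0,0,0]},{"dp":[0,0,0],"angular":[0,0,0]},{"dp":[0,0,0],"angular":[0,0,0]},{"dp":[0,0,0],"angular":[0,0,0]},{"dp":[0,0,0],"angular":[0,0,0]},{"dp":[0,0,0],"angular":[0,0,0]}]' 1 40
```

```text
t: 2.95
tcp_pos: [0.5714, 0.341, 0.0233]
tool_rot: [0.194, 0.981, 0.001, 0.001]
force: [-0.8, -0.3, -0.4]
finger_gap: 0.996
gripper_force: 0.0
t: 3.75
tcp_pos: [0.5704, 0.3403, 0.0217]
tool_rot: [0.195, 0.981, -0.0, -0.0]
force: [0.3, -0.1, 0.7]
finger_gap: 0.001
gripper_force: 0.0
```

Run:
```python
from h import *
d=snap('wrist'); cv2.imwrite('pics/w2.png',d['image'])
s=sense();print(s['finger_gap'],s['gripper_force'],s['tcp_pos'])
```

```text
0.001818380095115559 0.0 [0.5703985  0.34035611 0.02175115]
```

View pics/w2.png

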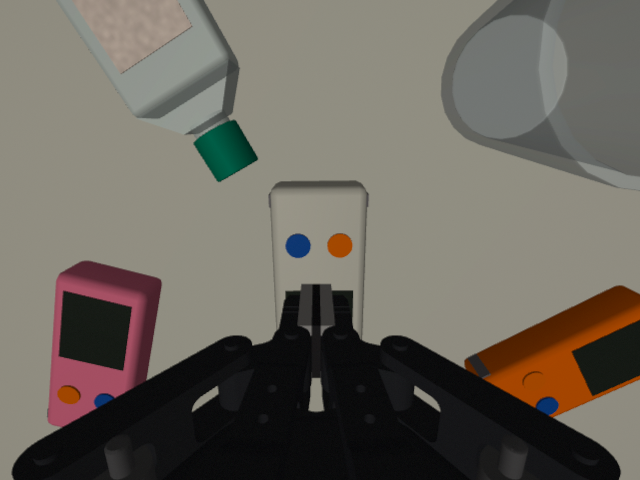

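The fingers are shut at (318,320), apparently above the logger's display, and the logger is untouched at u 270–367. I'll check the depths before doing anything else.

Run:
```python
from h import *
d=snap('wrist'); P=cloud(d)
for n,u,v in(('logger',318,210),('bench',420,230),('pink',110,280),('tip',308,300),('tip2',308,330),('tip3',326,300),('cap',226,150),('edge',270,230),('edge',365,230)): print(n,d['range_z'][v,u],P[v,u].round(4))
s=sense(); print(s['q'],s['tcp_pos'],s['tool_rot'],s['force'])
t=snap('top');Pt=cloud(t); m=(Pt[195:245,215:252,2]>.02); print(Pt[195:245,215:252][m][:,2].max())
```

```text
logger 0.16096829 [0.5341 0.3555 0.023 ]
bench 0.1885189 [ 0.571   0.4009 -0.0006]
pink 0.17742458 [0.5285 0.2419 0.0178]
tip 0.1366715 [0.5589 0.3408 0.0575]
tip2 0.12078236 [0.5613 0.3402 0.0749]
tip3 0.13808791 [0.5623 0.3472 0.0562]
cap 0.15305318 [0.4933 0.3281 0.0227]
edge 0.18841943 [ 5.396e-01  3.250e-01 -5.000e-04]
edge 0.16618675 [0.5524 0.3726 0.0208]
[ 3.70056289e-01  8.20786227e-01  1.45417313e+00 -3.01714739e-05
  8.66714108e-01 -8.08921725e-01] [0.57039867 0.34032535 0.02176113] [ 1.94648801e-01  9.80873000e-01 -3.13711990e-05 -2.79384909e-05] [ 1.32751946 -0.94770659  0.38993122]
1.6858203938303657
```

Run:
```python
from h import *
def tool(d): 
    e=dict(d); e['pose']=d['mount']; return cloud(e)
d=snap('wrist'); T=tool(d)
for u in(300,308,316,326,332):
    print(u,[(v,*T[v,u].round(3).tolist()) for v in(276,282,286,292,300,310,320,340,370)])
d=dict(np.load('w1.npz'));T=tool(d)
for u,v in((205,302),(190,305),(210,320),(195,330),(170,350),(425,302),(440,320),(460,350)): print(u,v,T[v,u].round(4))
s=snap('side'); np.savez('side1.npz',**s); cv2.imwrite('pics/s1.png',cv2.resize(s['image'][90:240,240:440],None,fx=4,fy=4,interpolation=cv2.INTER_CUBIC))
```

```text
300 [(276, 0.006, -0.009, -0.002), (282, 0.003, -0.009, -0.002), (286, 0.001, -0.009, -0.002), (292, 0.011, -0.007, -0.028), (300, 0.01, -0.007, -0.034), (310, 0.01, -0.007, -0.042), (320, 0.01, -0.007, -0.049), (340, 0.011, -0.006, -0.063), (370, 0.017, -0.005, -0.084)]
308 [(276, 0.006, -0.005, -0.002), (282, 0.003, -0.005, -0.003), (286, 0.01, -0.004, -0.021), (292, 0.011, -0.004, -0.028), (300, 0.01, -0.004, -0.035), (310, 0.011, -0.004, -0.043), (320, 0.01, -0.004, -0.05), (340, 0.011, -0.003, -0.063), (370, 0.0, -0.003, -0.064)]
316 [(276, 0.006, -0.001, -0.002), (282, 0.003, -0.001, -0.003), (286, 0.01, -0.001, -0.022), (292, 0.01, -0.001, -0.028), (300, 0.01, -0.001, -0.035), (310, 0.011, -0.001, -0.043), (320, 0.01, -0.001, -0.05), (340, 0.005, -0.001, -0.054), (370, -0.008, -0.001, -0.053)]
326 [(276, 0.006, 0.004, -0.002), (282, 0.003, 0.004, -0.003), (286, 0.01, 0.004, -0.022), (292, 0.01, 0.003, -0.028), (300, 0.01, 0.003, -0.034), (310, 0.01, 0.003, -0.043), (320, 0.011, 0.003, -0.05), (340, 0.012, 0.002, -0.064), (370, 0.007, 0.002, -0.073)]
332 [(276, 0.006, 0.007, -0.003), (282, 0.003, 0.007, -0.002), (286, 0.0, 0.007, -0.001), (292, -0.002, 0.007, -0.003), (300, 0.01, 0.006, -0.035), (310, 0.01, 0.005, -0.042), (320, 0.01, 0.005, -0.05), (340, 0.012, 0.004, -0.064), (370, 0.017, 0.003, -0.084)]
205 302 [ 0.0104 -0.0446 -0.0367]
190 305 [ 0.0103 -0.0498 -0.0389]
210 320 [ 0.0013 -0.044  -0.035 ]
195 330 [ 0.0074 -0.0439 -0.0517]
170 350 [ 0.009  -0.0471 -0.0654]
425 302 [ 0.0106  0.0422 -0.037 ]
440 320 [ 0.0107  0.0434 -0.0505]
460 350 [ 0.0099  0.0441 -0.0667]
```

View pics/s1.png

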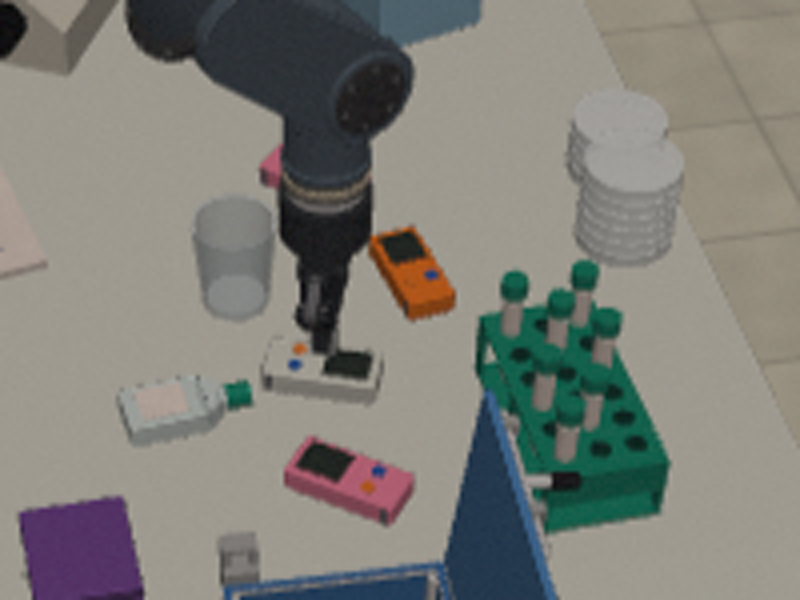

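The side view shows the shut fingertips above the logger's middle at (322,350). By depth, the shut tips sit 21 mm behind the reported TCP, where the sheet says 17 mm ahead. So I'll plan from the measured tips: open, go about 40 mm lower, then close.

```bash
python3 -m crank '[{"dp":[0,0,0],"angular":[0,0,0]},{"dp":[0,0,0],"angular":[0,0,0]},{"dp":[0,0,0],"angular":[0,0,0]},{"dp":[0,0,0],"angular":[0,0,0]},{"dp":[0,0,0],"angular":[0,0,0]},{"dp":[0,0,0],"angular":[0,0,0]},{"dp":[0,0,0],"angular":[0,0,0]}]' 0 40
python3 -m crank '[{"dp":[0,0,-0.3],"angular":[0,0,0]},{"dp":[0,0,-0.3],"angular":[0,0,0]},{"dp":[0,0,-0.3],"angular":[0,0,0]},{"dp":[0,0,-0.25],"angular":[0,0,0]},{"dp":[0,0,-0.2],"angular":[0,0,0]},{"dp":[0,0,0],"angular":[0,0,0]},{"dp":[0,0,0],"angular":[0,0,0]},{"dp":[0,0,0],"angular":[0,0,0]}]' 0 40
python3 -m crank '[{"dp":[0,0,0],"angular":[0,0,0]},{"dp":[0,0,0],"angular":[0,0,0]},{"dp":[0,0,0],"angular":[0,0,0]},{"dp":[0,0,0],"angular":[0,0,0]},{"dp":[0,0,0],"angular":[0,0,0]},{"dp":[0,0,0],"angular":[0,0,0]}]' 1 40
```

```text
t: 4.7
tcp_pos: [0.5704, 0.3403, 0.0218]
tool_rot: [0.195, 0.981, 0.0, 0.0]
force: [-0.7, 0.4, -1.0]
finger_gap: 0.996
gripper_force: 0.0
t: 5.5
tcp_pos: [0.5708, 0.3405, -0.0183]
tool_rot: [0.195, 0.981, 0.0, 0.0]
force: [0.1, -0.1, 0.3]
finger_gap: 0.998
gripper_force: 0.0
t: 6.1
tcp_pos: [0.5709, 0.3406, -0.0181]
tool_rot: [0.195, 0.981, 0.0, 0.001]
force: [0.4, -0.1, 3.6]
finger_gap: 0.53
gripper_force: 44.6
```

```bash
python3 -m crank '[{"dp":[0,0,0.4],"angular":[0,0,0]},{"dp":[0,0,0.7],"angular":[0,0,0]},{"dp":[0,0,0.9],"angular":[0,0,0]},{"dp":[0,0,1],"angular":[0,0,0]},{"dp":[0,0,1],"angular":[0,0,0]},{"dp":[0,0,0.6],"angular":[0,0,0]},{"dp":[0,0,0.4],"angular":[0,0,0]},{"dp":[0,0,0],"angular":[0,0,0]}]' 1 40
python3 -m crank '[{"dp":[-0.1,-0.4,0],"angular":[0,0,1.5]},{"dp":[-0.1,-0.7,0],"angular":[0,0,1.5]},{"dp":[-0.1,-0.8,0],"angular":[0,0,1.5]},{"dp":[-0.1,-0.8,0],"angular":[0,0,1.5]},{"dp":[-0.1,-0.8,0],"angular":[0,0,1.5]},{"dp":[-0.1,-0.8,0],"angular":[0,0,1.5]},{"dp":[-0.15,-0.8,0],"angular":[0,0,1.5]},{"dp":[-0.1,-0.8,0],"angular":[0,0,1.5]},{"dp":[-0.1,-0.8,0],"angular":[0,0,1.5]},{"dp":[-0.1,-0.8,0],"angular":[0,0,1.5]},{"dp":[-0.1,-0.8,0],"angular":[0,0,1.5]},{"dp":[-0.1,-0.8,0],"angular":[0,0,1.5]},{"dp":[-0.1,-0.8,0],"angular":[0,0,1.5]},{"dp":[-0.1,-0.6,0],"angular":[0,0,1.5]},{"dp":[-0.1,-0.2,0],"angular":[0,0,0]},{"dp":[0,0,0],"angular":[0,0,0]},{"dp":[0,0,0],"angular":[0,0,0]},{"dp":[0,0,0],"angular":[0,0,0]}]'
python3 - <<'E'
from h import *
d=snap('wrist'); P=cloud(d); cv2.imwrite('pics/w3.png',d['image']); s=sense(); print(s['tcp_pos'],s['tool_rot'],s['gripper_force'])
np.savez('w3.npz',**d)
E
```

```text
t: 6.9
tcp_pos: [0.5712, 0.3407, 0.1332]
tool_rot: [0.195, 0.981, 0.001, 0.001]
force: [0.3, -0.2, -0.7]
finger_gap: 0.533
gripper_force: 41.3
t: 8.7
tcp_pos: [0.5238, 0.0202, 0.1311]
tool_rot: [0.012, 1.0, 0.0, -0.0]
force: [-0.6, 0.1, -1.2]
finger_gap: 0.531
gripper_force: 41.2
[0.52390321 0.02025231 0.13118968] [ 1.21286690e-02  9.99926435e-01  1.14937520e-04 -8.28997337e-05] 41.23019635677338
```

View pics/w3.png

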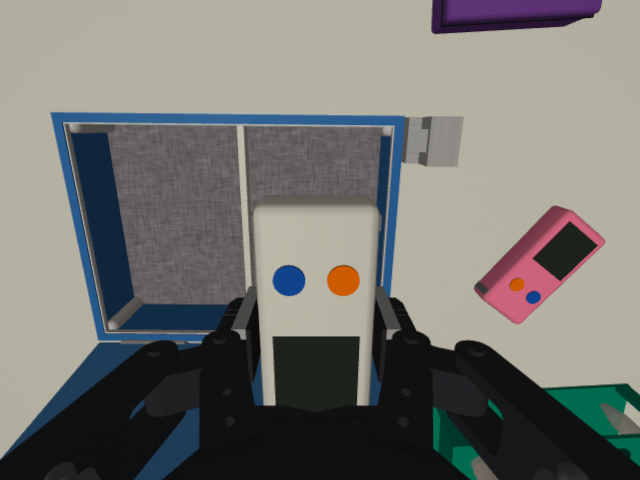

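The logger is held level, with its front edge at v 200. The case's front rim corners are at (53,113) and (406,117), the back-left one at (98,340), and the rib runs from (241,126) to (249,295). The keeper is at (445,142).

Run:
```python
from h import *
d=dict(np.load('w3.npz'));P=cloud(d)
for n,uv,h in(('fr-',(53,113),.055),('fr+',(407,117),.055),('bk-',(98,341),.055),('rib0',(241,127),.02),('rib1',(249,293),.02),('keep',(427,117),.0845),('keep',(462,117),.0845),('keep',(458,166),.0845),('logc',(254,208),.155),('logc',(379,208),.155)):print(n,ray(d,uv,h).round(4))
print(P[240,316],P[140,450],P[360,150],P[140,415])
```

```text
fr- [ 0.4344 -0.1474  0.055 ]
fr+ [0.4423 0.08   0.055 ]
bk- [ 0.6041 -0.155   0.055 ]
rib0 [ 0.4457 -0.0347  0.02  ]
rib1 [ 0.5828 -0.0401  0.02  ]
keep [0.4432 0.0839 0.0845]
keep [0.4437 0.1036 0.0845]
keep [0.471  0.1041 0.0845]
logc [ 0.4774 -0.0044  0.155 ]
logc [0.4786 0.0456 0.155 ]
[0.48523196 0.0201699  0.17400264] [0.45606802 0.09788162 0.08482997] [ 0.51136627 -0.02937362  0.20391541] [0.45629827 0.08272276 0.06713488]
```

```bash
python3 -m crank '[{"dp":[0,0,-0.4],"angular":[0,0,0]},{"dp":[0,0,-0.6],"angular":[0,0,0]},{"dp":[0,0,-0.7],"angular":[0,0,0]},{"dp":[0,0,-0.7],"angular":[0,0,0]},{"dp":[0,0,-0.7],"angular":[0,0,0]},{"dp":[0,0,-0.6],"angular":[0,0,0]},{"dp":[0,0,-0.4],"angular":[0,0,0]},{"dp":[0,0,-0.3],"angular":[0,0,0]},{"dp":[0,0,-0.2],"angular":[0,0,0]},{"dp":[0,0,-0.1],"angular":[0,0,0]},{"dp":[0,0,-0.05],"angular":[0,0,0]},{"dp":[0,0,0],"angular":[0,0,0]},{"dp":[0,0,0],"angular":[0,0,0]},{"dp":[0,0,0],"angular":[0,0,0]}]'
```

```text
t: 10.15
tcp_pos: [0.5246, 0.0186, -0.0098]
tool_rot: [0.012, 1.0, -0.0, 0.001]
force: [-1.0, -3.1, 5.7]
finger_gap: 0.53
gripper_force: 42.5
```

```bash
python3 -m crank '[{"dp":[0,0,0.2],"angular":[0,0,0]},{"dp":[0,-0.2,0],"angular":[0,0,0]},{"dp":[0,0,-0.1],"angular":[0,0,0]},{"dp":[0,0,-0.1],"angular":[0,0,0]},{"dp":[0,0,-0.03],"angular":[0,0,0]},{"dp":[0,0,0],"angular":[0,0,0]},{"dp":[0,0,0],"angular":[0,0,0]},{"dp":[0,0,0],"angular":[0,0,0]}]'
```

```text
t: 10.95
tcp_pos: [0.5238, 0.0133, -0.0121]
tool_rot: [0.013, 1.0, -0.0, -0.0]
force: [-0.2, -0.8, 3.1]
finger_gap: 0.53
gripper_force: 44.6
```

```bash
python3 -m crank '[{"dp":[0,0,0],"angular":[0,0,0]},{"dp":[0,0,0],"angular":[0,0,0]},{"dp":[0,0,0],"angular":[0,0,0]},{"dp":[0,0,0],"angular":[0,0,0]}]' 0.37
python3 -m crank '[{"dp":[0,0,0.3],"angular":[0,0,0]},{"dp":[0,0,0.5],"angular":[0,0,0]},{"dp":[0,0,0.8],"angular":[0,0,0]},{"dp":[0,0,1],"angular":[0,0,0]},{"dp":[0,0,1],"angular":[0,0,0]},{"dp":[0,0,1],"angular":[0,0,0]},{"dp":[0,0,0.4],"angular":[0,0,0]},{"dp":[0,0,0],"angular":[0,0,0]},{"dp":[0,0,0],"angular":[0,0,0]}]'
python3 - <<'E'
from h import *
d=snap('wrist');P=cloud(d)
hs=cv2.cvtColor(d['image'],cv2.COLOR_BGR2HSV)
m=(P[...,2]>.026)&(P[...,2]<.035)&(abs(P[...,0]-.52)<.075)&(P[...,1]>-.03)&(P[...,1]<.062)
print(m.sum(),P[m].mean(0),cv2.minAreaRect(P[m][:,:2].astype(np.float32)))
E
```

```text
t: 11.35
tcp_pos: [0.5243, 0.0134, -0.012]
tool_rot: [0.013, 1.0, 0.0, 0.0]
force: [0.2, 0.1, 2.6]
finger_gap: 0.627
gripper_force: 0.0
t: 12.25
tcp_pos: [0.5231, 0.0135, 0.1372]
tool_rot: [0.013, 1.0, 0.0, -0.001]
force: [-0.6, -1.1, -0.6]
finger_gap: 0.628
gripper_force: 0.0
6606 [0.51893833 0.01216802 0.02974975] ((0.5219256281852722, 0.012043832801282406), (0.04661587253212929, 0.09873930364847183), 88.5966567993164)
```

```bash
python3 -m crank '[{"dp":[-0.2,0.4,0],"angular":[0,0,0]},{"dp":[-0.2,0.7,0],"angular":[0,0,0.8]},{"dp":[-0.2,0.8,0],"angular":[0,0,0.8]},{"dp":[-0.2,0.8,0],"angular":[0,0,0.8]},{"dp":[-0.2,0.8,0],"angular":[0,0,0.8]},{"dp":[-0.2,0.8,0],"angular":[0,0,0.8]},{"dp":[-0.2,0.8,0],"angular":[0,0,0.8]},{"dp":[-0.2,0.8,0],"angular":[0,0,0.8]},{"dp":[-0.2,0.8,0],"angular":[0,0,0.8]},{"dp":[-0.2,0.8,0],"angular":[0,0,0.8]},{"dp":[-0.2,0.8,0],"angular":[0,0,0.8]},{"dp":[-0.2,0.8,0],"angular":[0,0,0.8]},{"dp":[-0.2,0.6,0],"angular":[0,0,0]},{"dp":[-0.19,0.3,0],"angular":[0,0,0]},{"dp":[0,0,0],"angular":[0,0,0]},{"dp":[0,0,0],"angular":[0,0,0]},{"dp":[0,0,0],"angular":[0,0,0]}]' 0 40
python3 - <<'E'
from h import *
s=sense();d=snap('wrist');P=cloud(d);cv2.imwrite('pics/w4.png',d['image'])
m=(P[...,2]>.020)&(P[...,2]<.027)&(abs(P[...,0]-.43)<.08)&(abs(P[...,1]-.32)<.05)&(P[...,0]<.464)
print(s['tcp_pos'],s['tool_rot'],m.sum(),P[m].mean(0),cv2.minAreaRect(P[m][:,:2].astype(np.float32)))
E
```

```text
t: 14.0
tcp_pos: [0.4403, 0.3125, 0.1377]
tool_rot: [-0.064, 0.998, -0.0, -0.0]
force: [-0.3, -0.7, -0.7]
finger_gap: 0.996
gripper_force: 0.0
[0.44027053 0.31254594 0.13765139] [-6.36501437e-02  9.97972203e-01 -2.38244992e-04 -2.91013406e-04] 5092 [0.42738754 0.31750856 0.02385807] ((0.4298802614212036, 0.31794998049736023), (0.07205386459827423, 0.0497744120657444), 6.27202844619751)
```

```bash
python3 -m crank '[{"dp":[0,0.23,-0.3],"angular":[0,0,0]},{"dp":[0,0,-0.6],"angular":[0,0,0]},{"dp":[0,0,-0.7],"angular":[0,0,0]},{"dp":[0,0,-0.7],"angular":[0,0,0]},{"dp":[0,0,-0.7],"angular":[0,0,0]},{"dp":[0,0,-0.7],"angular":[0,0,0]},{"dp":[0,0,-0.6],"angular":[0,0,0]},{"dp":[0,0,-0.5],"angular":[0,0,0]},{"dp":[0,0,-0.3],"angular":[0,0,0]},{"dp":[0,0,0],"angular":[0,0,0]},{"dp":[0,0,0],"angular":[0,0,0]}]' 0 30
python3 -m crank '[{"dp":[0,0,0],"angular":[0,0,0]},{"dp":[0,0,0],"angular":[0,0,0]},{"dp":[0,0,0],"angular":[0,0,0]},{"dp":[0,0,0],"angular":[0,0,0]},{"dp":[0,0,0],"angular":[0,0,0]},{"dp":[0,0,0],"angular":[0,0,0]}]' 1 30
```

```text
t: 15.15
tcp_pos: [0.4405, 0.3203, -0.0151]
tool_rot: [-0.064, 0.998, 0.0, 0.0]
force: [0.6, 0.1, 0.2]
finger_gap: 1.001
gripper_force: 0.0
t: 15.75
tcp_pos: [0.4407, 0.3205, -0.0143]
tool_rot: [-0.064, 0.998, 0.0, 0.001]
force: [-1.3, -0.4, 6.0]
finger_gap: 0.575
gripper_force: 31.8
```

```bash
python3 -m crank '[{"dp":[0,0,0.3],"angular":[0,0,0]},{"dp":[0,0,0.6],"angular":[0,0,0]},{"dp":[0,0,0.9],"angular":[0,0,0]},{"dp":[0,0,1],"angular":[0,0,0]},{"dp":[0,0,1],"angular":[0,0,0]},{"dp":[0,0,0.8],"angular":[0,0,0]},{"dp":[0,0,0.4],"angular":[0,0,0]},{"dp":[0,0,0],"angular":[0,0,0]}]' 1 30
python3 -m crank '[{"dp":[0,-0.4,0],"angular":[0,0,0]},{"dp":[0.1,-0.7,0],"angular":[0,0,-0.6]},{"dp":[0.15,-0.8,0],"angular":[0,0,-0.6]},{"dp":[0.15,-0.8,0],"angular":[0,0,-0.6]},{"dp":[0.15,-0.8,0],"angular":[0,0,-0.6]},{"dp":[0.15,-0.8,0],"angular":[0,0,-0.6]},{"dp":[0.15,-0.8,0],"angular":[0,0,-0.6]},{"dp":[0.15,-0.8,0],"angular":[0,0,-0.6]},{"dp":[0.15,-0.8,0],"angular":[0,0,-0.6]},{"dp":[0.15,-0.8,0],"angular":[0,0,-0.6]},{"dp":[0.15,-0.8,0],"angular":[0,0,-0.6]},{"dp":[0.15,-0.8,0],"angular":[0,0,-0.6]},{"dp":[0.15,-0.8,0],"angular":[0,0,-0.6]},{"dp":[0.15,-0.8,0],"angular":[0,0,-0.6]},{"dp":[0.15,-0.8,0],"angular":[0,0,-0.6]},{"dp":[0.15,-0.8,0],"angular":[0,0,-0.6]},{"dp":[0.15,-0.8,0],"angular":[0,0,-0.6]},{"dp":[0.1,-0.6,0],"angular":[0,0,0]},{"dp":[0,-0.3,0],"angular":[0,0,0]},{"dp":[0,0,0],"angular":[0,0,0]}]'
```

```text
t: 16.55
tcp_pos: [0.4411, 0.3207, 0.1366]
tool_rot: [-0.064, 0.998, 0.001, 0.002]
force: [-0.1, -0.0, -0.7]
finger_gap: 0.579
gripper_force: 31.3
t: 18.55
tcp_pos: [0.5125, -0.1007, 0.1336]
tool_rot: [0.021, 1.0, 0.0, -0.001]
force: [0.2, -1.1, 0.4]
finger_gap: 0.581
gripper_force: 31.2
```

Run:
```python
from h import *
s=sense();d=snap('wrist');P=cloud(d);cv2.imwrite('pics/w5.png',d['image'])
z=s['tcp_pos'][2]+.041
m=(abs(P[...,2]-z)<.01)&(P[...,0]<.49)&(abs(P[...,1]+.09)<.04)
print(s['tcp_pos'],s['tool_rot'],s['gripper_force'],m.sum(),np.percentile(P[m],[1,50,99],axis=0))
```

```text
[ 0.5125214  -0.10068355  0.13362991] [ 2.06984609e-02  9.99784709e-01  4.97410918e-04 -1.36474786e-03] 31.2392520904541 8649 [[ 0.46531595 -0.12423381  0.165701  ]
 [ 0.47678498 -0.10059893  0.1718221 ]
 [ 0.4897197  -0.07613718  0.17346574]]
```

```bash
python3 -m crank '[{"dp":[0,0.25,-0.2],"angular":[0,0,0]},{"dp":[0,0.2,-0.5],"angular":[0,0,0]},{"dp":[0,0,-0.7],"angular":[0,0,0]},{"dp":[0,0,-0.7],"angular":[0,0,0]},{"dp":[0,0,-0.7],"angular":[0,0,0]},{"dp":[0,0,-0.6],"angular":[0,0,0]},{"dp":[0,0,-0.5],"angular":[0,0,0]},{"dp":[0,0,-0.3],"angular":[0,0,0]},{"dp":[0,0,-0.2],"angular":[0,0,0]},{"dp":[0,0,-0.15],"angular":[0,0,0]},{"dp":[0,0,-0.1],"angular":[0,0,0]},{"dp":[0,0,-0.06],"angular":[0,0,0]},{"dp":[0,0,0],"angular":[0,0,0]},{"dp":[0,0,0],"angular":[0,0,0]},{"dp":[0,0,0],"angular":[0,0,0]}]'
```

```text
t: 20.1
tcp_pos: [0.5139, -0.0864, -0.0061]
tool_rot: [0.02, 1.0, -0.0, 0.0]
force: [0.2, 0.2, -1.2]
finger_gap: 0.58
gripper_force: 31.3
```

```bash
python3 -m crank '[{"dp":[0,0,-0.04],"angular":[0,0,0]},{"dp":[0,0,-0.04],"angular":[0,0,0]},{"dp":[0,0,-0.02],"angular":[0,0,0]},{"dp":[0,0,0],"angular":[0,0,0]},{"dp":[0,0,0],"angular":[0,0,0]}]'
python3 -m crank '[{"dp":[0,0,0],"angular":[0,0,0]},{"dp":[0,0,0],"angular":[0,0,0]},{"dp":[0,0,0],"angular":[0,0,0]},{"dp":[0,0,0],"angular":[0,0,0]}]' 0.33
python3 -m crank '[{"dp":[0,0,0.3],"angular":[0,0,0]},{"dp":[0,0,0.5],"angular":[0,0,0]},{"dp":[0,0,0.8],"angular":[0,0,0]},{"dp":[0,0,1],"angular":[0,0,0]},{"dp":[0,0,1],"angular":[0,0,0]},{"dp":[0,0,1],"angular":[0,0,0]},{"dp":[0,0,0.6],"angular":[0,0,0]},{"dp":[0,0,0],"angular":[0,0,0]},{"dp":[0,0,0],"angular":[0,0,0]}]'
python3 - <<'E'
from h import *
s=sense();d=snap('wrist');P=cloud(d);print(s['tcp_pos'])
for y0,y1 in((-.13,-.045),(-.03,.06)):
    m=(P[...,2]>.026)&(P[...,2]<.034)&(P[...,0]>.45)&(P[...,0]<.6)&(P[...,1]>y0)&(P[...,1]<y1)
    print(m.sum(),P[m].mean(0),cv2.minAreaRect(P[m][:,:2].astype(np.float32)))
for n in('top','side'):
    t=snap(n); np.savez(n+'2.npz',**t)
t=dict(np.load('top2.npz'));P=cloud(t);m=(P[...,2]>.1)&(P[...,2]<.3)&(P[...,0]>.59)&(P[...,0]<.75)&(P[...,1]<.1)&(P[...,1]>-.17)
q=P[m];print(m.sum(),np.percentile(q,[1,50,99],axis=0).round(4)); A=np.polyfit(q[:,2],q[:,0],1);print('x vs z',A)
t=dict(np.load('side2.npz'));P=cloud(t);m=(P[...,2]>.1)&(P[...,2]<.3)&(P[...,0]>.59)&(P[...,0]<.7)&(P[...,1]<.08)&(P[...,1]>-.17)
q=P[m];print(m.sum(),np.percentile(q,[1,50,99],axis=0).round(4))
cv2.imwrite('pics/s2.png',cv2.resize(t['image'][140:330,270:470],None,fx=3.1,fy=3.1,interpolation=cv2.INTER_CUBIC))
E
```

```text
t: 20.6
tcp_pos: [0.5139, -0.0864, -0.0083]
tool_rot: [0.02, 1.0, -0.0, 0.0]
force: [-2.1, -0.7, 9.2]
finger_gap: 0.579
gripper_force: 32.4
t: 21.0
tcp_pos: [0.5136, -0.0862, -0.0096]
tool_rot: [0.02, 1.0, 0.0, -0.0]
force: [0.0, 0.3, 0.4]
finger_gap: 0.672
gripper_force: 0.0
t: 21.9
tcp_pos: [0.5135, -0.0862, 0.1469]
tool_rot: [0.02, 1.0, -0.0, 0.0]
force: [-0.4, 0.9, -1.6]
finger_gap: 0.671
gripper_force: 0.0
[ 0.51351792 -0.08617199  0.14688912]
6275 [ 0.51308996 -0.08797429  0.02958614] ((0.5333793759346008, -0.0893135517835617), (0.07915149629116058, 0.1335417777299881), 89.0245361328125)
6131 [0.51899216 0.01094329 0.02975633] ((0.5380169749259949, 0.015210520476102829), (0.1371389776468277, 0.06476172804832458), 10.643428802490234)
1219 [[ 0.6127 -0.1658  0.1036]
 [ 0.6241 -0.0037  0.2052]
 [ 0.7418  0.0732  0.2392]]
x vs z [0.00675496 0.62817225]
1479 [[ 0.6109 -0.1576  0.1022]
 [ 0.6221 -0.0488  0.1892]
 [ 0.6755  0.0659  0.2372]]
```

View pics/s2.png

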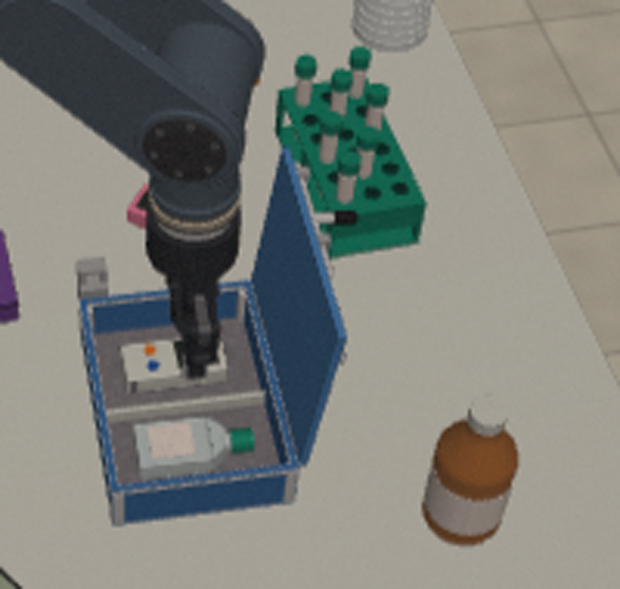

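Both items lie flat in their bays: the flask at (190,440) in the crop, the logger at (175,360). The lid stands at about 1.69 rad, with the bolt knob sticking out behind it at (345,217). Next I'll go over the lid with shut fingers and push its outer face on the bare −y part.

```bash
python3 -m crank '[{"dp":[0,0,0.6],"angular":[0,0,0]},{"dp":[0,0,0.9],"angular":[0,0,0]},{"dp":[0,0,1],"angular":[0,0,0]},{"dp":[0,0,1],"angular":[0,0,0]},{"dp":[0,0,0.4],"angular":[0,0,0]},{"dp":[0,0,0],"angular":[0,0,0]},{"dp":[0.5,-0.1,0],"angular":[0,0,0]},{"dp":[0.8,-0.2,0],"angular":[0,0,0]},{"dp":[0.8,-0.2,0],"angular":[0,0,0]},{"dp":[0.8,-0.2,0],"angular":[0,0,0]},{"dp":[0.8,-0.2,0],"angular":[0,0,0]},{"dp":[0.8,-0.2,0],"angular":[0,0,0]},{"dp":[0.6,0,0],"angular":[0,0,0]},{"dp":[0.1,0,0],"angular":[0,0,0]},{"dp":[0,0,0],"angular":[0,0,0]},{"dp":[0,0,0],"angular":[0,0,0]}]' 1 30
python3 - <<'E'
from h import *
H=np.array([.605,.0555]);r=.168
p=None
for th in [1.69,1.6,1.5,1.4,1.3,1.2,1.1,1.0,.9,.8,.7,.6,.5,.4,.3,.25,.2,.15,.1,.05,0]:
    C=H+r*np.array([-np.cos(th),np.sin(th)])+.008*np.array([np.sin(th),np.cos(th)])
    T=C+[.0105,-.021]; print(th,T.round(4),None if p is None else ((T-p)/.03).round(2)); p=T
E
```

```text
t: 23.65
tcp_pos: [0.6682, -0.1189, 0.2622]
tool_rot: [0.02, 1.0, 0.0, -0.002]
force: [-0.8, -0.1, -0.0]
finger_gap: -0.004
gripper_force: 0.0
1.69 [0.6434 0.2004] None
1.6 [0.6284 0.2022] [-0.5   0.06]
1.5 [0.6116 0.2026] [-0.56  0.02]
1.4 [0.5948 0.2014] [-0.56 -0.04]
1.3 [0.5783 0.1985] [-0.55 -0.1 ]
1.2 [0.5621 0.194 ] [-0.54 -0.15]
1.1 [0.5464 0.1879] [-0.52 -0.2 ]
1.0 [0.5315 0.1802] [-0.5  -0.26]
0.9 [0.5173 0.1711] [-0.47 -0.3 ]
0.8 [0.5042 0.1606] [-0.44 -0.35]
0.7 [0.4922 0.1488] [-0.4  -0.39]
0.6 [0.4814 0.136 ] [-0.36 -0.43]
0.5 [0.4719 0.1221] [-0.32 -0.46]
0.4 [0.4639 0.1073] [-0.27 -0.49]
0.3 [0.4574 0.0918] [-0.22 -0.52]
0.25 [0.4547 0.0838] [-0.09 -0.27]
0.2 [0.4524 0.0757] [-0.08 -0.27]
0.15 [0.4506 0.0675] [-0.06 -0.27]
0.1 [0.4491 0.0592] [-0.05 -0.28]
0.05 [0.4481 0.0509] [-0.03 -0.28]
0 [0.4475 0.0425] [-0.02 -0.28]
```

```bash
python3 -m crank '[{"dp":[0,0,-0.5],"angular":[0,0,0]},{"dp":[0,0,-0.8],"angular":[0,0,0]},{"dp":[0,0,-0.6],"angular":[0,0,0]},{"dp":[0,0,-0.17],"angular":[0,0,0]},{"dp":[-0.4,0,0],"angular":[0,0,0]},{"dp":[-0.4,0,0],"angular":[0,0,0]},{"dp":[-0.3,0,0.03],"angular":[0,0,0]},{"dp":[-0.3,0,0.03],"angular":[0,0,0]},{"dp":[-0.4,0,0.02],"angular":[0,0,0]},{"dp":[-0.5,0,0],"angular":[0,0,-0.0]},{"dp":[-0.5,0,-0.08],"angular":[0,0,0]},{"dp":[-0.5,0,-0.14],"angular":[0,0,0]},{"dp":[0,0,0],"angular":[0,0,0]}]'
```

```text
t: 24.95
tcp_pos: [0.5686, -0.119, 0.1978]
tool_rot: [0.02, 1.0, 0.0, -0.001]
force: [-0.3, -0.6, 0.5]
finger_gap: 0.001
gripper_force: 0.0
```

Run:
```python
from h import *
d=snap('side');P=cloud(d);m=(P[...,1]<-.03)&(P[...,1]>-.09)&(P[...,0]>.5)&(P[...,0]<.75)&(P[...,2]>.06)&(P[...,2]<.26)
hs=cv2.cvtColor(d['image'],cv2.COLOR_BGR2HSV); m&=(abs(hs[...,0].astype(int)-108)<12)&(hs[...,1]>110)
q=P[m];print(m.sum(),np.percentile(q,[1,50,99],axis=0).round(4))
for z in np.arange(.06,.24,.03):
    k=abs(q[:,2]-z)<.006
    if k.any():print(z.round(3),q[k][:,0].mean().round(4))
```

```text
83 [[ 0.5486 -0.0896  0.0683]
 [ 0.5547 -0.0666  0.2241]
 [ 0.6097 -0.0335  0.2308]]
0.09 0.6033
0.12 0.5922
0.15 0.5814
0.21 0.5606
```

```bash
python3 -m crank '[{"dp":[-0.3,0,-0.14],"angular":[0,0,0]},{"dp":[-0.5,0,-0.22],"angular":[0,0,0]},{"dp":[-0.5,0,-0.26],"angular":[0,0,0]},{"dp":[-0.47,0,-0.3],"angular":[0,0,0]},{"dp":[-0.44,0,-0.35],"angular":[0,0,0]},{"dp":[-0.4,0,-0.39],"angular":[0,0,0]},{"dp":[-0.36,0,-0.43],"angular":[0,0,0]},{"dp":[-0.32,0,-0.46],"angular":[0,0,0]},{"dp":[-0.27,0,-0.49],"angular":[0,0,0]},{"dp":[-0.12,0,-0.3],"angular":[0,0,0]},{"dp":[-0.1,0,-0.25],"angular":[0,0,0]},{"dp":[0,0,0],"angular":[0,0,0]},{"dp":[0,0,0],"angular":[0,0,0]}]'
```

```text
t: 26.3
tcp_pos: [0.4578, -0.1195, 0.0897]
tool_rot: [0.02, 1.0, -0.0, 0.0]
force: [-0.5, 0.2, -0.1]
finger_gap: -0.001
gripper_force: 0.0
```

```bash
python3 -m crank '[{"dp":[-0.05,0,-0.15],"angular":[0,0,0]},{"dp":[-0.05,0,-0.18],"angular":[0,0,0]},{"dp":[-0.05,0,-0.18],"angular":[0,0,0]},{"dp":[-0.04,0,-0.18],"angular":[0,0,0]},{"dp":[-0.04,0,-0.18],"angular":[0,0,0]},{"dp":[-0.03,0,-0.18],"angular":[0,0,0]},{"dp":[-0.03,0,-0.15],"angular":[0,0,0]},{"dp":[-0.02,0,-0.12],"angular":[0,0,0]},{"dp":[0,0,-0.1],"angular":[0,0,0]},{"dp":[0,0,-0.08],"angular":[0,0,0]},{"dp":[0,0,-0.07],"angular":[0,0,0]},{"dp":[0,0,0],"angular":[0,0,0]},{"dp":[0,0,0],"angular":[0,0,0]}]'
```

```text
t: 27.6
tcp_pos: [0.4478, -0.1192, 0.047]
tool_rot: [0.019, 1.0, -0.001, 0.001]
force: [-7.5, 3.0, 47.5]
finger_gap: -0.001
gripper_force: 23.8
```

```bash
python3 -m crank '[{"dp":[0,0,0.3],"angular":[0,0,0]},{"dp":[0,0,0.7],"angular":[0,0,0]},{"dp":[-0.3,0,1],"angular":[0,0,0]},{"dp":[-0.3,0,1],"angular":[0,0,0]},{"dp":[-0.3,0.4,1],"angular":[0,0,0]},{"dp":[-0.3,0.8,0.5],"angular":[0,0,0]},{"dp":[-0.3,0.8,0],"angular":[0,0,0]},{"dp":[0,0.4,0],"angular":[0,0,0]},{"dp":[0,0,0],"angular":[0,0,0]},{"dp":[0,0,0],"angular":[0,0,0]}]'
python3 - <<'E'
from h import *
s=sense();d=snap('wrist');P=cloud(d);np.savez('w6.npz',**d);cv2.imwrite('pics/w6.png',d['image']);print(s['tcp_pos'])
t=snap('top');P=cloud(t)
m=(P[...,0]>.44)&(P[...,0]<.6)&(P[...,1]<-.09)&(P[...,1]>-.145)&(P[...,2]<.12);q=P[m];print(m.sum(),np.polyfit(q[:,0],q[:,2],1),q[:,2].mean())
E
```

```text
t: 28.6
tcp_pos: [0.4038, -0.0477, 0.1773]
tool_rot: [0.019, 1.0, -0.0, 0.0]
force: [0.6, -0.2, -0.1]
finger_gap: 0.005
gripper_force: 0.0
[ 0.40383577 -0.04770636  0.1772994 ]
594 [-0.00312498  0.06392788] 0.062218415902072874
```

View pics/w6.png

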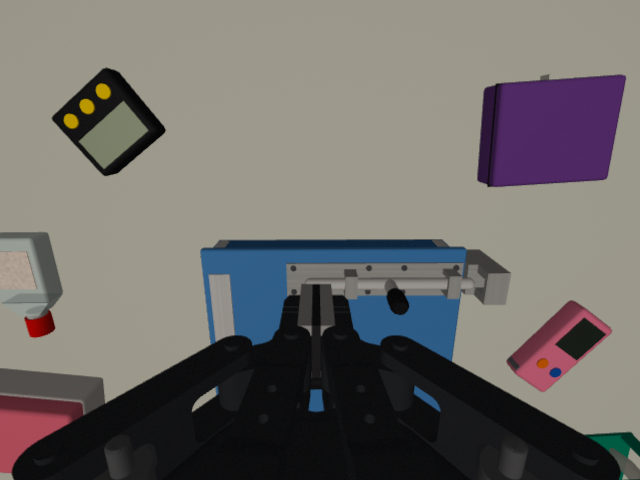

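The lid is shut: it is flat, with its face at 62–64 mm. The knob's top is at (400,304), with guide staples at (351,284) and (454,284), and the keeper is at (488,278).

Run:
```python
from h import *
d=dict(np.load('w6.npz'));P=cloud(d)
print(ray(d,(400,306),.1155),ray(d,(351,280),.0815),ray(d,(454,284),.0815),ray(d,(474,286),.0735))
print([P[v,400].round(4) for v in(296,300,304,308)])
m=(P[...,2]>.09)&(P[...,2]<.125)&(P[...,0]<.5)&(P[...,1]>-.03)&(P[...,1]<.06); 
vv,uu=np.nonzero(m);k=(vv>285)&(vv<320)&(uu>380)&(uu<415);print(k.sum(),np.percentile(P[m][k],[2,50,98],axis=0).round(4))
```

```text
[0.45181744 0.00986638 0.1155    ] [ 0.44597607 -0.02191424  0.0815    ] [0.4526993  0.06148786 0.0815    ] [0.45913432 0.0817569  0.0735    ]
[array([0.4473, 0.0112, 0.109 ]), array([0.4482, 0.0103, 0.1133]), array([0.4503, 0.0098, 0.1154]), array([0.4535, 0.0099, 0.1154])]
458 [[0.4467 0.0035 0.0912]
 [0.45   0.0087 0.1121]
 [0.4577 0.0157 0.1161]]
```

```bash
python3 -m crank '[{"dp":[0.4,0.2,0],"angular":[0,0,0]},{"dp":[0.6,0.3,0],"angular":[0,0,0]},{"dp":[0.64,0.3,0],"angular":[0,0,0]},{"dp":[0,0,-0.5],"angular":[0,0,0]},{"dp":[0,0,-0.8],"angular":[0,0,0]},{"dp":[0,0,-0.8],"angular":[0,0,0]},{"dp":[0,0,-0.7],"angular":[0,0,0]},{"dp":[0,0,-0.44],"angular":[0,0,0]},{"dp":[0,0,0],"angular":[0,0,0]},{"dp":[0,0.2,0],"angular":[0,0,0]},{"dp":[0,0.2,0],"angular":[0,0,0]},{"dp":[0.01,0.2,0],"angular":[0,0,0]},{"dp":[0.01,0.2,0],"angular":[0,0,0]},{"dp":[0.01,0.2,0],"angular":[0,0,0]},{"dp":[0,0,0],"angular":[0,0,0]}]'
```

```text
t: 30.2
tcp_pos: [0.4534, 0.0076, 0.0807]
tool_rot: [0.019, 1.0, 0.0, 0.001]
force: [0.2, 0.4, 0.5]
finger_gap: -0.004
gripper_force: 0.0
```

```bash
python3 -m crank '[{"dp":[0.01,0.2,0],"angular":[0,0,0]},{"dp":[0.01,0.2,0],"angular":[0,0,0]},{"dp":[0.01,0.15,0],"angular":[0,0,0]},{"dp":[0,0.1,0],"angular":[0,0,0]},{"dp":[0,0,0],"angular":[0,0,0]}]'
python3 - <<'E'
from h import *
t=snap('top');P=cloud(t)
m=(P[...,2]>.095)&(P[...,2]<.125)&(abs(P[...,0]-.453)<.02)&(P[...,1]>0)&(P[...,1]<.09);print(P[m].round(4).tolist()[:20])
d=snap('wrist');cv2.imwrite('pics/w7.png',d['image']);P=cloud(d)
m=(P[...,2]>.105)&(P[...,2]<.119)&(abs(P[...,0]-.453)<.02)&(P[...,1]>0.01)&(P[...,1]<.09)
print(m.sum(),np.percentile(P[m],[2,50,98],axis=0) if m.any() else 0)
E
```

```text
t: 30.7
tcp_pos: [0.4541, 0.0228, 0.0805]
tool_rot: [0.017, 1.0, -0.003, -0.0]
force: [-3.3, -20.1, 2.2]
finger_gap: -0.0
gripper_force: 10.5
[]
1825 [[0.44284907 0.01095441 0.10540516]
 [0.44787423 0.03371414 0.11344084]
 [0.45834812 0.0464149  0.11861032]]
```

```bash
python3 -m crank '[{"dp":[0,0.15,0],"angular":[0,0,0]},{"dp":[0,0,0],"angular":[0,0,0]},{"dp":[0,0,0],"angular":[0,0,0]}]'
python3 -m crank '[{"dp":[0,-0.4,0],"angular":[0,0,0]},{"dp":[0,-0.4,0],"angular":[0,0,0]},{"dp":[0,0,0.6],"angular":[0,0,0]},{"dp":[0,0,1],"angular":[0,0,0]},{"dp":[0,0,1],"angular":[0,0,0]},{"dp":[-0.5,0.3,0.6],"angular":[0,0,0]},{"dp":[-0.6,0.6,0],"angular":[0,0,0]},{"dp":[-0.4,0.6,0],"angular":[0,0,0]},{"dp":[0,0,0],"angular":[0,0,0]},{"dp":[0,0,0],"angular":[0,0,0]}]'
python3 - <<'E'
from h import *
d=snap('wrist');np.savez('w8.npz',**d);cv2.imwrite('pics/w8.png',cv2.resize(d['image'][200:400,250:550],None,fx=2.5,fy=2.5));P=cloud(d);print(sense()['tcp_pos'])
m=(P[...,2]>.112)&(P[...,2]<.119)&(abs(P[...,0]-.453)<.02)&(P[...,1]>0.02)&(P[...,1]<.09)
print(m.sum(),np.percentile(P[m],[2,50,98],axis=0))
m=(P[...,2]>.07)&(P[...,2]<.082)&(abs(P[...,0]-.456)<.012)&(P[...,1]>.08)&(P[...,1]<.14);print('tip',m.sum(),np.percentile(P[m],[2,50,98],axis=0))
m=(P[...,2]>.083)&(P[...,2]<.088)&(abs(P[...,0]-.456)<.02)&(P[...,1]>.07)&(P[...,1]<.14);print('keeper',m.sum(),np.percentile(P[m],[1,50,99],axis=0))
m=(P[...,0]>.45)&(P[...,0]<.6)&(P[...,1]<-.08)&(P[...,1]>-.145)&(P[...,2]<.12)&(P[...,2]>.04);q=P[m];print(m.sum(),np.polyfit(q[:,0],q[:,2],1),np.median(q[:,2]))
E
```

```text
t: 31.1
tcp_pos: [0.4543, 0.0234, 0.0805]
tool_rot: [0.015, 1.0, -0.006, -0.0]
force: [-5.8, -38.1, 1.3]
finger_gap: -0.002
gripper_force: 19.1
t: 32.1
tcp_pos: [0.4092, 0.0521, 0.1764]
tool_rot: [0.019, 1.0, 0.0, 0.0]
force: [0.5, -0.2, -0.6]
finger_gap: -0.002
gripper_force: 0.0
[0.40983803 0.05167125 0.17634591]Traceback (most recent call last):
  File "<stdin>", line 4, in <module>
    return _quantile_unchecked(
        a, q, axis, out, overwrite_input, method, keepdims, weights)
    return _ureduce(a,
                    func=_quantile_ureduce_func,
    ...<5 lines>...
                    overwrite_input=overwrite_input,
                    method=method)
    r = func(a, **kwargs)
    result = _quantile(arr,
                       quantiles=q,
    ...<2 lines>...
                       out=out,
                       weights=wgt)
    slices_having_nans = np.isnan(arr[-1, ...])
                                  ~~~^^^^^^^^^
IndexError: index -1 is out of bounds for axis 0 with size 0
```

View pics/w8.png

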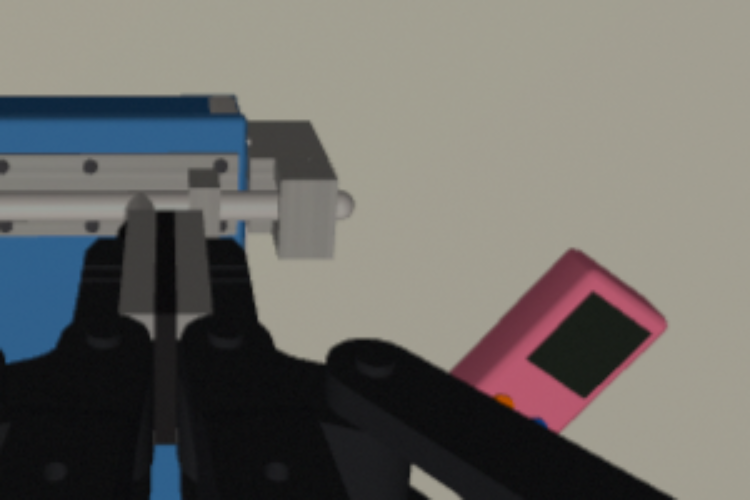

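The bolt has gone through: its round tip is at crop (354,205), past the keeper's far face at (336,180). A 38 N push moved it no further, so it is on its stop. I'll put a number on that.

Run:
```python
from h import *
d=dict(np.load('w8.npz'));P=cloud(d)
f=lambda x,y,h:ray(d,((x+.5)/2.5-.5+250,(y+.5)/2.5-.5+200),h).round(4)
print('tip',f(354,205,.0735),'far face',f(336,182,.0845),f(334,258,.0845),'near',f(281,182,.0845))
m=(P[...,0]>.45)&(P[...,0]<.6)&(P[...,1]<-.07)&(P[...,1]>-.145)&(P[...,2]<.12)&(P[...,2]>.03);q=P[m];print(m.sum(),np.median(q[:,2]) if m.any() else '')
a=dict(np.load('top0.npz'))['image'];b=snap('top')['image'];D=cv2.absdiff(a,b).max(2)
for n,(u,v) in dict(red=(452,257),rack=(265,163),tip=(460,200),reag=(403,160),pip=(492,265),beak=(195,240),slide=(291,296),timer=(416,302)).items(): print(n,np.percentile(D[v-12:v+12,u-12:u+12],95))
```

```text
tip [0.4575 0.1121 0.0735] far face [0.4441 0.1038 0.0845] [0.4709 0.1037 0.0845] near [0.4434 0.0864 0.0845]
8148 0.06355279923730991
red 11.0
rack 8.0
tip 11.0
reag 10.0
pip 10.0
beak 10.0
slide 75.25
timer 10.0
```

Run:
```python
from h import *
print(order.sign_off())
```

```text
the job is handed in; nothing more can be done
None
```

The job is handed in: the flask and logger lie flat in separate bays, the lid is shut, and the bolt measures about 17 mm past the keeper's centre, at its stop. In the last top view every bystander was unchanged except the slide box, where the image differed. I put that down to the arm in view and did not check it further.

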